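# Shut the sander's drive hatch and lock its quarter-turn stud

### The job

The drive hatch on top of the disc sander stands open. Swing it fully shut, then push its winged stud in and turn it a quarter turn clockwise until it catches and stays in, without forcing it: the stud must not be rammed onto its floor nor wrenched while it is still blocked. Let go, and leave the chisel, the glue bottle and the wood offcut alone.

Things in the scene. Friction and masses are not known exactly. Their poses are not given: they have to be found in the camera images.
- machine: benchtop disc sander fixed to the bench: grey steel housing 220 (x) x 260 (y) x 120 mm high with a flat top that the hatch closes; abrasive disc (190 mm across, top 200 mm above the bench) and small table on its -y side out to y = -240 mm; round motor 105 mm across on its +y side out to y = +226 mm. Origin: middle of the housing's underside on the bench; z up.
- hatch (a joint): opening angle of the hatch, rad: 0 fully shut, 0.5 to 0.95 at the start. Aluminium plate 150 (machine x -75 to +75) x 160 (y -80 to +80) x 4 mm, hinged at its +x edge, the far one; shut, its upper face is 124 mm above the bench. Stiff hinge: stays where left, takes 2 to 8 N at the free edge to push down. Push on its upper face beside the stud.
- hatch_hinge (a point): middle of the hatch's hinge line, at mid-thickness of the plate: machine x +75, y 0, z 122 mm. The line runs along machine y.
- hatch_edge (a point): middle of the free edge of the hatch, on its upper face, 150 mm from the hinge; its axes are the hatch's: x from the free edge to the hinge, y along the hinge, z out of the upper face.
- stud: dark steel stud in the hatch, on its centre line, 125 mm from the hinge. Origin on its axis, when out 2 mm under the hatch's upper face; moves with the stud. z: axis, out of the hatch; y: along the wing. Flange 44 mm across, top 24 mm above the origin; fingers astride the wing can press on it. Wing on it 46 (y) x 12 (x) x 20 mm high. Inside, a 30 mm cross bar parallel to the wing enters a slot.
- wing_top (a point): middle of the wing's upper face, on the stud's axis, 44 mm above the stud's origin.
- stud_press (a joint): m pushed in, 0 is out. Spring: 3.6 N plus 0.45 N per mm. Hatch shut, the bar is in its slot and turns only about 0.14 rad; it is free once 5 to 13 mm in: the receptacle floats, so this depth differs each time and cannot be seen, and only 2 mm deeper the stud meets a hard floor. After the full turn, let go, it springs back 2.5 mm into a notch and stays 2.5 to 10.5 mm in.
- stud_turn (a joint): turn of the stud in rad, clockwise seen from outside (from above when shut): about 0 unlocked, with the wing parallel to the hinge; 1.57 locked, with the wing square to the hinge. The notch takes the bar from about 1.44 to 1.70 rad; the end stop is at 1.72. Light friction, about 0.03 N m. More than 20 N between bar and receptacle harms them.
- chisel: loose chisel with a wooden handle, 240 mm long, lying on the bench on the motor side; a bystander. Origin on its underside.
- glue: loose white glue bottle, 60 mm across and 150 mm high, standing on the disc side; a bystander. Origin at the middle of its underside.
- offcut: loose pine offcut 50 x 90 x 30 mm lying on the disc side; a bystander. Origin at the middle of its underside.

How it is judged:
By the outcome, as a careful person would: the job done as asked, in the order asked, and still so for the second after the job is handed in, with the robot touching nothing.
It also fails if it takes over 64 s, if anything falls off the work surface, if the arm or the gripper's body presses on something with over 40 N, if the wrist force passes 120 N, or if a joint passes its speed limit or range.

### The arm

A 6-joint arm with a two-finger parallel gripper is mounted at the origin on the work surface. World frame = base frame: x ahead of the robot, y to its left, z up, the work surface at z = 0. Lengths are in mm, angles in rad, forces in N, time in s.
With the tool pointing down it reaches from about 350 to 875 mm from the base axis. Payload 4.2 kg.
Tool frame: the origin (TCP) lies midway between the tips of the shut fingers; the grasp point (between the pads) lies 19 mm behind it; z points along the fingers, y is the line along which they close (so a half turn about z gives the same grasp; the last joint's range is limited). The gripper opens to 85 mm and grips with 20 to 120 N. Pads are 22 mm wide; open, the fingers measure 114 mm over their backs; the gripper's body (76 mm by 85 mm) begins 54 mm behind the grasp point. The pads swing forward as they close: fully open they stand 13 mm farther back than shut.
Start: joints at [-0.954, 0.385, 0.008, 0, -1.194, -0.259], TCP at [218.898, -585.391, 231.312] pointing down, gripper open.
Joint ranges: [-3.14, 3.14], [-1.21, 2.06], [-1.07, 1.41], [-3.16, 2.05], [-2.99, -0.16], [-3.1, 3.1]. Speed limits (rad/s): [2.79, 2.79, 3.14, 3.14, 3.14, 3.14].

### API

Orientations are given as a unit quaternion [x, y, z, w].
In Python, from bench import arm gives the robot as it stands. The module is installed in compiled form; this text tells all that it offers.
- The arm moves only by the shell command python3 -m handwheel 'ROWS' [OPENING]. ROWS is JSON, a list of rows, each an object of numbers: "x", "y", "z": the shift along the world's x, y, z each as a share of 20 cm, from -1 to 1; "ax", "ay", "az": the turn, a rotation vector about the world's x, y, z each as a share of 90 degrees, from -1 to 1. In form: [{"x": .., "y": .., "z": .., "ax": .., "ay": .., "az": ..}, ...]. A call has exactly 8 rows; each row shifts and turns the commanded pose from where the row before left it; what a row does not reach is not made up. A row lasts 1/10 s, in which the tool goes at most 50 mm and 8.59 degrees, less where a joint would pass 70% of its speed; a pose out of reach is approached as far as the arm can. A call with a number of a shift or a turn outside -1 to 1 is refused whole. A call with a gripper value outside its range is refused whole. OPENING is the opening, from -1 (shut) to 1 (fully open), set as the call begins (- or left out, the last holds). The fingers move at their own pace and stop on an object; the grip force is fixed at half the most. Time passes only in rows, so rows that do not move let the fingers close, or fill a call up. It gives the time, the measured TCP pose, the force, the opening and the grip force at its end, in the units of the state.
- arm.read_state(): the state, without advancing time (a new reading comes with each control period).
- arm.get_image(name): name is "side" or "top" or "wrist"; returns the picture (480x640x3 uint8, red, green, blue); there is no depth.
- arm.camera_params(name): a dict with "K" (3x3 intrinsics, pixels), "k1" (the pictures are not rectified: a ray, as slopes to the right and down, at radius r is drawn at 1 + k1 r^2 times it, then the intrinsics apply), "position" and "orientation" of the camera in the world. Camera axes: x right, y down, z forward; pixel columns grow to the right and rows downward; lengths in mm; the calibration is good to about 2 mm. A picture is of the moment at which its call begins: read the wrist's pose just before it. camera_params takes no time and is no camera call; for the wrist camera it gives the pose at the moment of the call.
- arm.job_done(): hands the job in; it is judged then, once.
The state is a dict: "clock": time; "joints": joint angles; "joint_vel": joint speeds; "joint_efforts": joint torques, N m; "position": TCP position; "ee_rot": TCP orientation; "contact_force": force on the tool from outside, world axes, zero at the start; "wrist_torque": the same for the moment, N m; "gripper_width": finger opening in mm; "grasp_force": force on a finger pad.
Only numpy, scipy, OpenCV 4.12 (cv2) and the standard library are available. Lean on these libraries where they do the work, as an engineer would, in place of code of your own. Each camera call takes 0.05 s, during which the arm holds its last target. There are 200 camera calls.

## Working session

There is one attempt and no reset: what is moved stays moved. The work goes in short steps, Python scripts to look and compute and a shell command to move; the robot and the scene stay as the last step left them, time stands still between calls to the robot, and variables do not carry over. Pictures are saved under pics/ and viewed, at most 10 in all, crops included, and the job is handed in when it is done.

```bash
mkdir -p pics
cat > h.py <<'E'
import numpy as np, cv2
from scipy.spatial.transform import Rotation as R
from bench import arm
def cam(n):
    p=arm.camera_params(n); return p
def proj(p,X):
    X=np.atleast_2d(X); c=R.from_quat(p['orientation']).inv().apply(X-np.array(p['position']))
    s=c[:,:2]/c[:,2:]; r2=(s**2).sum(1,keepdims=True); s=s*(1+p['k1']*r2)
    K=np.array(p['K']); return s@K[:2,:2].T+K[:2,2]
def ray(p,uv):
    K=np.array(p['K']); d=(np.array(uv,float)-K[:2,2])/[K[0,0],K[1,1]]
    s=d.copy()
    for _ in range(20): s=d/(1+p['k1']*(s@s))
    v=R.from_quat(p['orientation']).apply([s[0],s[1],1]); return np.array(p['position']),v/np.linalg.norm(v)
def onz(p,uv,z):
    o,v=ray(p,uv); return o+v*(z-o[2])/v[2]
def snap(n,f):
    p=cam(n); im=arm.get_image(n); cv2.imwrite('pics/'+f,im[:,:,::-1]); return p,im
E
python3 - <<'E'
from h import *
for n in('side','top'):
    p,im=snap(n,n+'0.png'); print(n,p)
print(arm.read_state())
E
```

```text
side {'K': array([[593.93823058,   0.        , 317.81574952],
       [  0.        , 593.93823058, 244.13525859],
       [  0.        ,   0.        ,   1.        ]]), 'k1': 0.0478702554221477, 'position': array([-128.6094132 ,  689.1196889 ,  773.95862989]), 'orientation': array([-0.35557617,  0.81149718, -0.4296087 ,  0.17456881])}
top {'K': array([[443.03598848,   0.        , 320.4466028 ],
       [  0.        , 443.03598848, 230.01069248],
       [  0.        ,   0.        ,   1.        ]]), 'k1': -0.022630149204788227, 'position': array([ 410.73711343,   38.39832111, 1065.14747752]), 'orientation': array([-0.6973564 ,  0.71463321, -0.04489183,  0.03127528])}
{'clock': 0.1, 'joints': array([-9.54402851e-01,  3.85487532e-01,  6.76286990e-03, -3.92106692e-04,
       -1.19401953e+00, -2.58587495e-01]), 'joint_vel': array([-0.00132082, -0.0014556 ,  0.00357091, -0.00027288,  0.0001147 ,
        0.00015643]), 'joint_efforts': array([-9.39504498e-04, -3.93320310e+01,  1.88928473e+01,  4.19794008e+00,
       -2.56603016e-03, -7.78762601e-07]), 'position': array([ 218.70236578, -584.92993847,  230.33274334]), 'ee_rot': array([-1.77878936e-01,  9.84051880e-01,  9.59411153e-04, -2.47555926e-04]), 'contact_force': array([ 0.15980471, -0.52946673, -0.58417371]), 'wrist_torque': array([-0.03641987,  0.01425542,  0.05479774]), 'grasp_force': 0.0, 'gripper_width': 85.55913296820194}
```

View pics/side0.png

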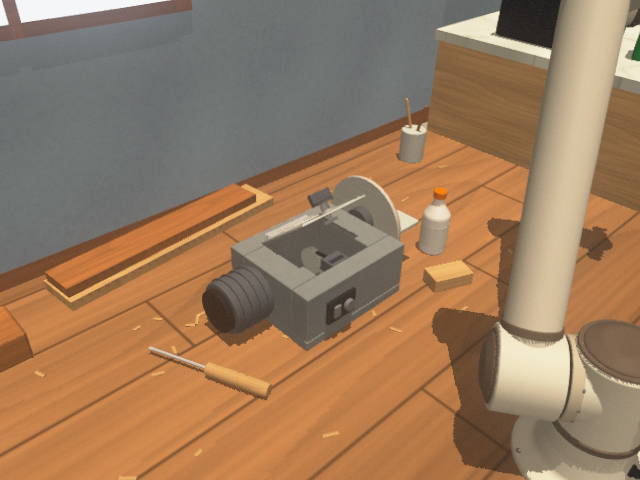

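View pics/top0.png

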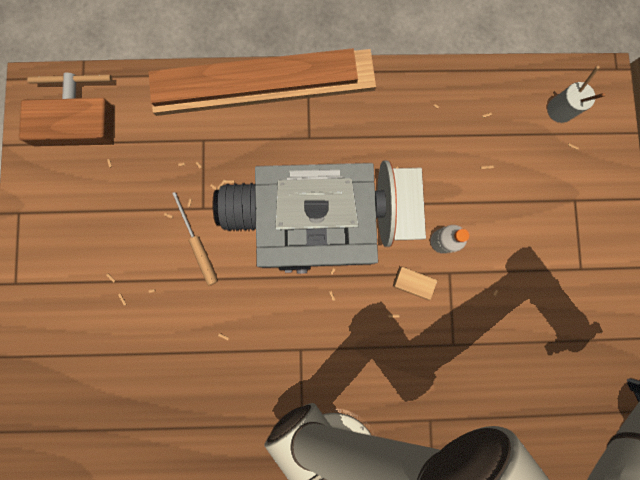

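The side view shows the housing (corners at about 232,248; 305,300; 402,240) with the hatch nearly edge-on and the wing at about (320,197). In the top view the housing runs from (256,166) to (377,265), with the hatch's free edge from (275,229) to (358,226). I'll zoom in for exact pixels.

Run:
```python
import cv2,numpy as np
a=cv2.imread('pics/top0.png')[150:280,245:395]; b=cv2.imread('pics/side0.png')[170:345,220:420]
a=cv2.resize(a,None,fx=2.666,fy=2.666,interpolation=3);b=cv2.resize(b,None,fx=2,fy=2,interpolation=3)
h=max(a.shape[0],b.shape[0]);o=np.zeros((h,800,3),'uint8');o[:a.shape[0],:a.shape[1]][:]=a;o[:b.shape[0],400:]=b
cv2.imwrite('pics/z0.png',o);print(a.shape,b.shape)
```

```text
(347, 400, 3) (350, 400, 3)
```

View pics/z0.png

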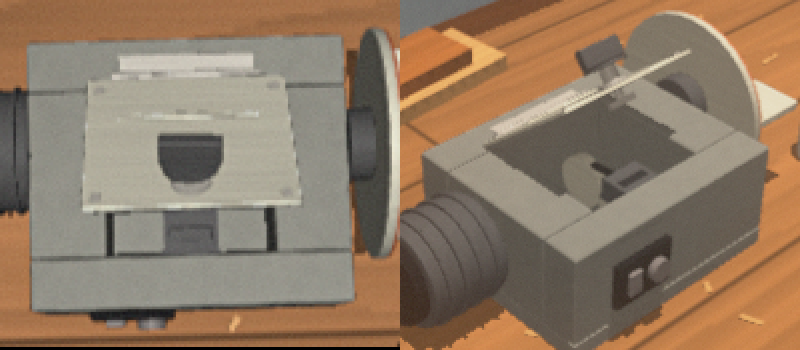

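```bash
cat >> h.py <<'E'
def mach(q,X): # q: x,y,yaw
    return R.from_euler('z',q[2]).apply(np.atleast_2d(X))+[q[0],q[1],0]
def hat(q,a,X): # hatch coords: origin at hinge mid-thickness, x toward hinge(+), z out
    return mach(q,R.from_euler('y',a).apply(np.atleast_2d(X))+[75,0,122])
E
python3 - <<'E'
from h import *
from scipy.optimize import least_squares
T,S=cam('top'),cam('side')
t=[(-1,255.1,166.5,110,130),(0,373.3,163.5,110,-130),(0,377.8,263.3,-110,-130),(0,257,266.7,-110,130)]
s=[(231.5,247.5,110,130),(307,301,-110,130),(404,245,-110,-130)]
def f(q):
    r=[]
    for _,u,v,x,y in t: r+=list((proj(T,mach(q,[x,y,120]))[0]-[u,v])*1.6)
    for u,v,x,y in s: r+=list(proj(S,mach(q,[x,y,120]))[0]-[u,v])
    a=q[3]
    for u,v,y in[(276.5,229.5,80),(357.9,227.3,-80)]: r+=list((proj(T,hat(q,a,[-150,y,2]))[0]-[u,v])*1.6)
    r+=list(proj(S,hat(q,a,[-150,-80,2]))[0]-[365,195.5])
    for u,v,y in[(308.5,195,23),(328.5,188,-23)]: r+=list(proj(S,hat(q,a,[-131,y,44]))[0]-[u,v])
    return r
o=least_squares(f,[600,60,0,.7],loss='soft_l1');print(o.x,np.round(f(o.x),1))
q=o.x
for n,X in dict(edge=[-150,0,2],stud=[-125,0,0],wing=[-125,0,44]).items(): print(n,hat(q,q[3],X),hat(q,0,X))
b=[onz(T,p,z) for p,z in [((462,236),150),((415,283),30),((204,260),20)]];print(b)
E
```

```text
[5.47434549e+02 2.87130139e+01 3.85213898e-03 6.64989124e-01] [-1.2 -1.3  0.2 -1.1 -0.   0.4 -2.1  0.6 -1.5 -2.7  1.  -1.   1.9 -2.8
 -2.6  0.1 -0.2  0.   1.1 -0.8  2.8 -0.1  1.1 -1.4]
edge [[505.63043569  28.55197788 216.13143307]] [[472.4351053   28.42410422 124.        ]]
stud [[524.06928514  28.62300724 199.13132173]] [[497.43491982  28.52040746 122.        ]]
wing [[551.21930895  28.72759343 233.75595558]] [[497.43491982  28.52040746 166.        ]]
[array([ 489.9781467 , -276.27685249,  150.        ]), array([ 393.02853217, -200.34760698,   30.        ]), array([459.16668978, 292.08371527,  20.        ])]
```

The fit agrees to about 2 px: machine at (547, 29), yaw about 0, hatch at 0.665 rad. Next I'll go above the hatch with the fingers shut.

```bash
python3 -m handwheel '[{"z":0.19},{"z":0.19},{"x":0.1,"y":0.22,"az":0.09},{"x":0.1,"y":0.22,"az":0.09},{"x":0.1,"y":0.22,"az":0.09},{"x":0.1,"y":0.22,"az":0.09},{"x":0.1,"y":0.22,"az":0.09},{"x":0.1,"y":0.22,"az":0.09}]' -1; python3 -m handwheel '[{"x":0.1,"y":0.22,"az":0.09},{"x":0.1,"y":0.22,"az":0.09},{"x":0.1,"y":0.22,"az":0.05},{"x":0.1,"y":0.22},{"x":0.1,"y":0.22},{"x":0.1,"y":0.22},{"x":0.1,"y":0.22},{"x":0.1,"y":0.22}]'
```

```text
invalid input at $[0]: expected keys x, y, z, ax, ay, az
invalid input at $[0]: expected keys x, y, z, ax, ay, az
```

```bash
python3 -m handwheel '[{"x":0,"y":0,"z":0.19,"ax":0,"ay":0,"az":0},{"x":0,"y":0,"z":0.19,"ax":0,"ay":0,"az":0},{"x":0.1,"y":0.22,"z":0,"ax":0,"ay":0,"az":0.09},{"x":0.1,"y":0.22,"z":0,"ax":0,"ay":0,"az":0.09},{"x":0.1,"y":0.22,"z":0,"ax":0,"ay":0,"az":0.09},{"x":0.1,"y":0.22,"z":0,"ax":0,"ay":0,"az":0.09},{"x":0.1,"y":0.22,"z":0,"ax":0,"ay":0,"az":0.09},{"x":0.1,"y":0.22,"z":0,"ax":0,"ay":0,"az":0.09}]' -1
python3 -m handwheel '[{"x":0.1,"y":0.22,"z":0,"ax":0,"ay":0,"az":0.09},{"x":0.1,"y":0.22,"z":0,"ax":0,"ay":0,"az":0.09},{"x":0.1,"y":0.22,"z":0,"ax":0,"ay":0,"az":0.05},{"x":0.1,"y":0.22,"z":0,"ax":0,"ay":0,"az":0},{"x":0.1,"y":0.22,"z":0,"ax":0,"ay":0,"az":0},{"x":0.1,"y":0.22,"z":0,"ax":0,"ay":0,"az":0},{"x":0.1,"y":0.22,"z":0,"ax":0,"ay":0,"az":0},{"x":0.1,"y":0.22,"z":0,"ax":0,"ay":0,"az":0}]'
```

```text
clock: 0.9
position: [339.0, -319.5, 307.0]
ee_rot: [-0.569, 0.822, 0.0, -0.0]
contact_force: [1.2, -1.0, 0.2]
gripper_width: -0.2
grasp_force: 0.0
clock: 1.7
position: [499.0, 32.6, 307.2]
ee_rot: [-0.706, 0.708, 0.0, -0.0]
contact_force: [1.1, -1.4, -0.1]
gripper_width: -0.1
grasp_force: 0.0
```

Run:
```python
from h import *
p,im=snap('wrist','w0.png'); print(p['position'],p['orientation'],p['K'][0],p['k1'])
q=[547.43,28.71,.0039];a=.665
print(proj(p,np.vstack([hat(q,a,[[-150,80,2],[-150,-80,2],[-125,23,44],[-125,-23,44]]),mach(q,[[-110,130,120],[-110,-130,120]])])).round(1))
```

```text
[499.22974024 -45.00482403 450.58920594] [ 1.22789855e-03  9.87911387e-01  1.55014417e-01 -3.36909798e-04] [352.14549437   0.         318.3644184 ] -0.059733531217845866
[[310.6 330.6]
 [307.4 111. ]
 [241.2 272.5]
 [235.9 205.7]
 [376.4 319.7]
 [389.   53.5]]
```

View pics/w0.png

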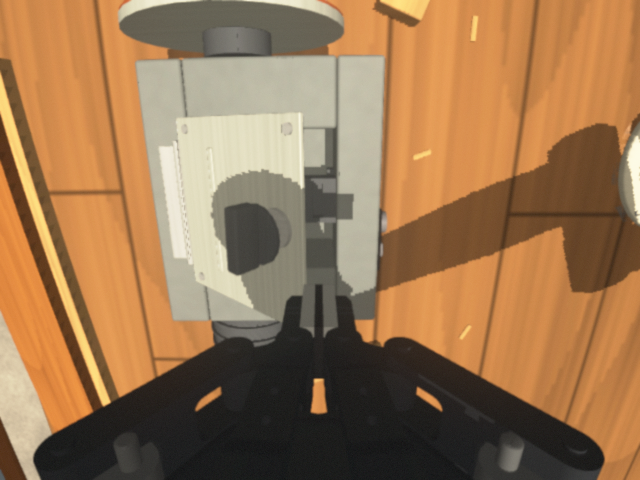

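The wrist view puts the hatch's -y free corner at (303,113) and the housing's front edge at (384,57), so the machine is about 3 mm farther in +x than the first fit. The fingers are clear. I'll move beside the stud and descend.

```bash
python3 -m handwheel '[{"x":0.08,"y":0.115,"z":0,"ax":0,"ay":0,"az":0},{"x":0.08,"y":0.115,"z":0,"ax":0,"ay":0,"az":0},{"x":0,"y":0,"z":-0.15,"ax":0,"ay":0,"az":0},{"x":0,"y":0,"z":-0.15,"ax":0,"ay":0,"az":0},{"x":0,"y":0,"z":-0.1,"ax":0,"ay":0,"az":0},{"x":-0.01,"y":0,"z":-0.05,"ax":0,"ay":0,"az":0},{"x":-0.01,"y":0,"z":-0.05,"ax":0,"ay":0,"az":0},{"x":-0.01,"y":0,"z":-0.03,"ax":0,"ay":0,"az":0}]'
python3 -m handwheel '[{"x":-0.02,"y":0,"z":-0.04,"ax":0,"ay":0,"az":0},{"x":-0.02,"y":0,"z":-0.04,"ax":0,"ay":0,"az":0},{"x":-0.02,"y":0,"z":-0.04,"ax":0,"ay":0,"az":0},{"x":-0.02,"y":0,"z":-0.04,"ax":0,"ay":0,"az":0},{"x":-0.02,"y":0,"z":-0.04,"ax":0,"ay":0,"az":0},{"x":-0.02,"y":0,"z":-0.03,"ax":0,"ay":0,"az":0},{"x":-0.01,"y":0,"z":-0.03,"ax":0,"ay":0,"az":0},{"x":-0.01,"y":0,"z":-0.03,"ax":0,"ay":0,"az":0}]'
```

```text
clock: 2.55
position: [525.3, 76.7, 201.7]
ee_rot: [-0.706, 0.708, -0.0, 0.001]
contact_force: [0.1, -0.2, 1.9]
gripper_width: -0.2
grasp_force: 1.0
clock: 3.35
position: [496.9, 76.6, 142.9]
ee_rot: [-0.706, 0.708, -0.0, 0.0]
contact_force: [0.7, -1.0, 0.8]
gripper_width: -0.1
grasp_force: 0.6
```

```bash
python3 -m handwheel '[{"x":0,"y":0,"z":-0.02,"ax":0,"ay":0,"az":0},{"x":0,"y":0,"z":-0.02,"ax":0,"ay":0,"az":0},{"x":0,"y":0,"z":-0.015,"ax":0,"ay":0,"az":0},{"x":0,"y":0,"z":-0.01,"ax":0,"ay":0,"az":0},{"x":0,"y":0,"z":-0.01,"ax":0,"ay":0,"az":0},{"x":0,"y":0,"z":-0.005,"ax":0,"ay":0,"az":0},{"x":0,"y":0,"z":-0.005,"ax":0,"ay":0,"az":0},{"x":0,"y":0,"z":0,"ax":0,"ay":0,"az":0}]'
```

```text
clock: 4.15
position: [497.0, 76.6, 126.2]
ee_rot: [-0.706, 0.708, -0.0, 0.0]
contact_force: [-0.1, 0.2, -0.0]
gripper_width: 0.3
grasp_force: 0.0
```

```bash
python3 - <<'E'
from h import *
snap('side','s1.png')
E
python3 -c "
import cv2;a=cv2.imread('pics/s1.png')[150:345,210:430];cv2.imwrite('pics/s1z.png',cv2.resize(a,None,fx=3,fy=3,interpolation=3))"
```

```text
(no output)
```

View pics/s1z.png

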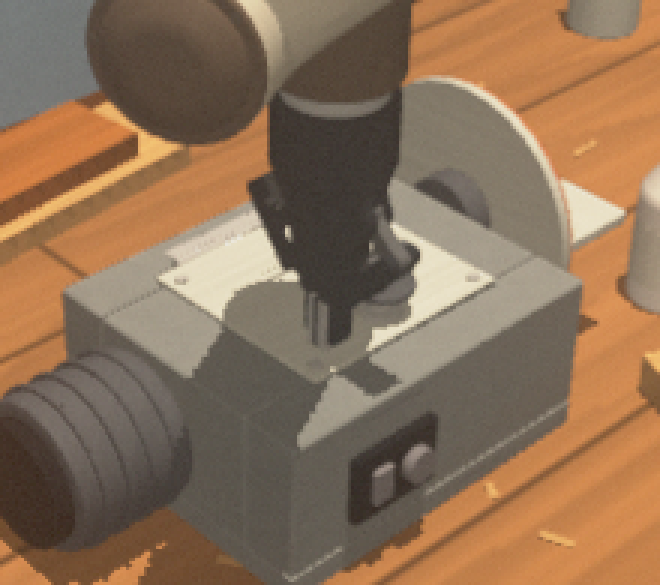

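The hatch looks almost shut, level with the housing. I'll press lightly until it seats.

```bash
python3 -m handwheel '[{"x":0,"y":0,"z":-0.004,"ax":0,"ay":0,"az":0},{"x":0,"y":0,"z":-0.004,"ax":0,"ay":0,"az":0},{"x":0,"y":0,"z":-0.003,"ax":0,"ay":0,"az":0},{"x":0,"y":0,"z":-0.003,"ax":0,"ay":0,"az":0},{"x":0,"y":0,"z":0,"ax":0,"ay":0,"az":0},{"x":0,"y":0,"z":0,"ax":0,"ay":0,"az":0},{"x":0,"y":0,"z":0,"ax":0,"ay":0,"az":0},{"x":0,"y":0,"z":0,"ax":0,"ay":0,"az":0}]'
python3 -m handwheel '[{"x":0,"y":0,"z":-0.002,"ax":0,"ay":0,"az":0},{"x":0,"y":0,"z":-0.002,"ax":0,"ay":0,"az":0},{"x":0,"y":0,"z":-0.001,"ax":0,"ay":0,"az":0},{"x":0,"y":0,"z":0,"ax":0,"ay":0,"az":0},{"x":0,"y":0,"z":0,"ax":0,"ay":0,"az":0},{"x":0,"y":0,"z":0,"ax":0,"ay":0,"az":0},{"x":0,"y":0,"z":0,"ax":0,"ay":0,"az":0},{"x":0,"y":0,"z":0,"ax":0,"ay":0,"az":0}]'
```

```text
clock: 5.0
position: [497.2, 76.7, 124.1]
ee_rot: [-0.706, 0.708, -0.0, 0.0]
contact_force: [-1.5, 0.6, 5.8]
gripper_width: -0.2
grasp_force: 2.7
clock: 5.8
position: [497.2, 76.7, 124.0]
ee_rot: [-0.706, 0.708, -0.0, 0.0]
contact_force: [-3.7, 0.9, 10.9]
gripper_width: 0.3
grasp_force: 5.4
```

The hatch is seated (z = 124.0, stiff). I'll lift off, open the fingers, and take two wrist views of the wing.

```bash
python3 -m handwheel '[{"x":0,"y":0,"z":0.1,"ax":0,"ay":0,"az":0},{"x":0,"y":0,"z":0.2,"ax":0,"ay":0,"az":0},{"x":0,"y":0,"z":0.2,"ax":0,"ay":0,"az":0},{"x":0,"y":0,"z":0.2,"ax":0,"ay":0,"az":0},{"x":0,"y":0,"z":0,"ax":0,"ay":0,"az":0},{"x":0,"y":0,"z":0,"ax":0,"ay":0,"az":0},{"x":0,"y":0,"z":0,"ax":0,"ay":0,"az":0},{"x":0,"y":0,"z":0,"ax":0,"ay":0,"az":0}]' 1
python3 - <<'E'
from h import *
import pickle
p,im=snap('wrist','w1.png');pickle.dump(p,open('w1.pkl','wb'))
E
python3 -m handwheel '[{"x":0.01,"y":-0.12,"z":0,"ax":0,"ay":0,"az":0},{"x":0.01,"y":-0.12,"z":0,"ax":0,"ay":0,"az":0},{"x":0,"y":0,"z":0,"ax":0,"ay":0,"az":0},{"x":0,"y":0,"z":0,"ax":0,"ay":0,"az":0},{"x":0,"y":0,"z":0,"ax":0,"ay":0,"az":0},{"x":0,"y":0,"z":0,"ax":0,"ay":0,"az":0},{"x":0,"y":0,"z":0,"ax":0,"ay":0,"az":0},{"x":0,"y":0,"z":0,"ax":0,"ay":0,"az":0}]'
python3 - <<'E'
from h import *
import pickle
p,im=snap('wrist','w2.png');pickle.dump(p,open('w2.pkl','wb'))
a=cv2.imread('pics/w1.png')[60:460,130:530];b=cv2.imread('pics/w2.png')[60:460,130:530]
cv2.imwrite('pics/w12.png',np.hstack([a,b]))
E
```

```text
clock: 6.6
position: [496.2, 76.4, 260.9]
ee_rot: [-0.706, 0.708, 0.001, -0.002]
contact_force: [-0.8, 0.4, -0.1]
gripper_width: 85.3
grasp_force: 0.0
clock: 7.45
position: [500.9, 29.0, 262.5]
ee_rot: [-0.706, 0.708, 0.0, 0.0]
contact_force: [0.7, -0.4, 0.6]
gripper_width: 85.4
grasp_force: 0.0
```

View pics/w12.png

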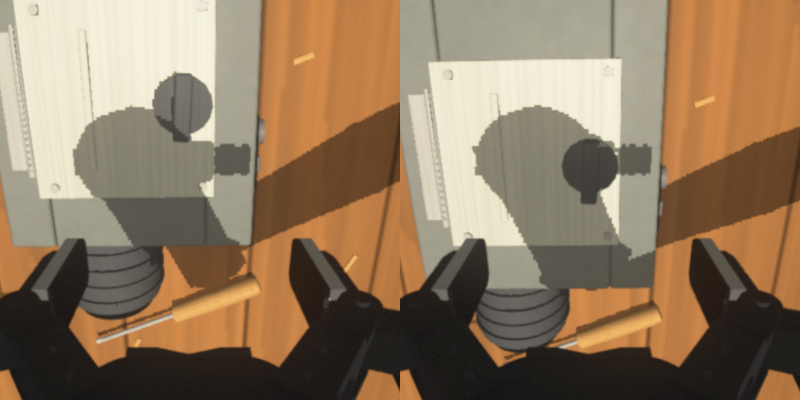

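The hatch is flat and shut. The stud is at about (182,105) in the left crop and (590,165) in the right, with the wing along y. I'll enhance the contrast to find its ends.

Run:
```python
import cv2,numpy as np
o=[]
for n,(u,v) in (('w1',(270,110)),('w2',(278,175))):
    a=cv2.imread(f'pics/{n}.png')[v:v+100,u:u+100]
    a=np.clip(a.astype(float)*2.6-60,0,255).astype('uint8'); o.append(cv2.resize(a,None,fx=4,fy=4,interpolation=0))
cv2.imwrite('pics/w12z.png',np.hstack(o))
```

```text
(no output)
```

View pics/w12z.png

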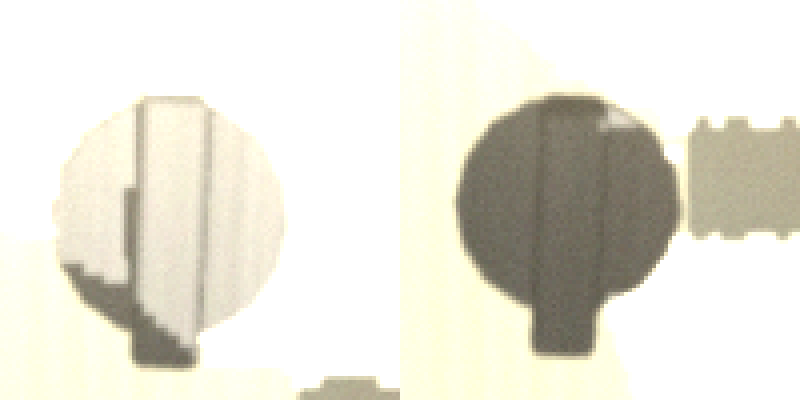

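Run:
```python
from h import *
import pickle
a,b=[pickle.load(open(f'w{i}.pkl','rb')) for i in (1,2)]
for pa,pb in (((314,135.75),(321.2,204.5)),((311,201.5),(319,263.5))):
    o1,v1=ray(a,pa);o2,v2=ray(b,pb)
    s=np.linalg.lstsq(np.c_[v1,-v2],o2-o1,rcond=None)[0]
    print((o1+s[0]*v1).round(1),(o2+s[1]*v2).round(1),onz(a,pa,166).round(1),onz(b,pb,166).round(1))
q=[550,28.7,.0039]; print(a['position'],b['position'],proj(b,hat(q,0,[[-150,-80,2],[0,-80,2],[-125,-23,44],[-125,23,44]])))
```

```text
[498.8   7.7 162.4] [499.    7.7 162.4] [498.7   7.6 166. ] [499.1   6.9 166. ]
[501.1  51.9 164.7] [500.7  51.8 164.7] [501.1  51.6 166. ] [500.7  51.3 166. ]
[496.76200043  -1.12452745 404.39532083] [501.08727161 -48.63809988 405.92944077] [[351.77838767 117.49324938]
 [157.82760402 120.16510404]
 [319.71577708 202.57911953]
 [320.02155259 263.78699426]]
```

The wing centre is at (500, 29.3) with its top at z ≈ 164–166, as expected, and the TCP is already above it. I'll descend astride the wing and close.

```bash
python3 -m handwheel '[{"x":-0.002,"y":0,"z":-0.15,"ax":0,"ay":0,"az":0},{"x":-0.002,"y":0,"z":-0.15,"ax":0,"ay":0,"az":0},{"x":0,"y":0,"z":-0.1,"ax":0,"ay":0,"az":0},{"x":0,"y":0,"z":-0.07,"ax":0,"ay":0,"az":0},{"x":0,"y":0,"z":-0.05,"ax":0,"ay":0,"az":0},{"x":0,"y":0,"z":-0.03,"ax":0,"ay":0,"az":0},{"x":0,"y":0,"z":-0.01,"ax":0,"ay":0,"az":0},{"x":0,"y":0,"z":0,"ax":0,"ay":0,"az":0}]'
python3 -m handwheel '[{"x":0,"y":0,"z":0,"ax":0,"ay":0,"az":0},{"x":0,"y":0,"z":0,"ax":0,"ay":0,"az":0},{"x":0,"y":0,"z":0,"ax":0,"ay":0,"az":0},{"x":0,"y":0,"z":0,"ax":0,"ay":0,"az":0},{"x":0,"y":0,"z":0,"ax":0,"ay":0,"az":0},{"x":0,"y":0,"z":0,"ax":0,"ay":0,"az":0},{"x":0,"y":0,"z":0,"ax":0,"ay":0,"az":0},{"x":0,"y":0,"z":0,"ax":0,"ay":0,"az":0}]' -1
cat > t.py <<'E'
from bench import arm
s=arm.read_state();print('t',round(s['clock'],2),'tq',s['wrist_torque'].round(3),'F',s['contact_force'].round(1),'z',s['position'][2].round(2),'yaw',round(__import__('math').atan2(s['ee_rot'][1],s['ee_rot'][0])*2-3*3.14159265/2,3),'g',s['gripper_width'].round(1),s['grasp_force'].round(0))
E
python3 t.py
```

```text
clock: 8.3
position: [500.4, 28.7, 150.8]
ee_rot: [-0.706, 0.708, -0.0, 0.0]
contact_force: [0.5, 0.4, 0.2]
gripper_width: 85.2
grasp_force: 0.0
clock: 9.1
position: [500.1, 28.6, 150.7]
ee_rot: [-0.706, 0.708, -0.0, -0.0]
contact_force: [-1.5, -1.4, 1.6]
gripper_width: 10.6
grasp_force: 61.5Traceback (most recent call last):
  File "t.py", line 2, in <module>
    s=arm.read_state();print('t',round(s['clock'],2),'tq',s['wrist_torque'].round(3),'F',s['contact_force'].round(1),'z',s['position'][2].round(2),'yaw',round(__import__('math').atan2(s['ee_rot'][1],s['ee_rot'][0])*2-3*3.14159265/2,3),'g',s['gripper_width'].round(1),s['grasp_force'].round(0))
                                                                                                                                                                                                                                               ^^^^^^^^^^^^^^^^^^^^^^^^
AttributeError: 'float' object has no attribute 'round'
```

```bash
sed -i "s/,'g'.*/)/" t.py; python3 t.py; python3 -m handwheel '[{"x":0,"y":0,"z":0,"ax":0,"ay":0,"az":-0.02},{"x":0,"y":0,"z":0,"ax":0,"ay":0,"az":-0.02},{"x":0,"y":0,"z":0,"ax":0,"ay":0,"az":-0.02},{"x":0,"y":0,"z":0,"ax":0,"ay":0,"az":0},{"x":0,"y":0,"z":0,"ax":0,"ay":0,"az":0},{"x":0,"y":0,"z":0,"ax":0,"ay":0,"az":0},{"x":0,"y":0,"z":0,"ax":0,"ay":0,"az":0},{"x":0,"y":0,"z":0,"ax":0,"ay":0,"az":0}]'; python3 t.py;  python3 -m handwheel '[{"x":0,"y":0,"z":0,"ax":0,"ay":0,"az":-0.01},{"x":0,"y":0,"z":0,"ax":0,"ay":0,"az":-0.01},{"x":0,"y":0,"z":0,"ax":0,"ay":0,"az":0},{"x":0,"y":0,"z":0,"ax":0,"ay":0,"az":0},{"x":0,"y":0,"z":0,"ax":0,"ay":0,"az":0},{"x":0,"y":0,"z":0,"ax":0,"ay":0,"az":0},{"x":0,"y":0,"z":0,"ax":0,"ay":0,"az":0},{"x":0,"y":0,"z":0,"ax":0,"ay":0,"az":0}]'; python3 t.py
```

```text
t 9.1 tq [-0.051  0.335 -0.045] F [-1.5 -1.4  1.6] z 150.71 yaw -0.003
clock: 9.9
position: [500.1, 28.6, 150.5]
ee_rot: [-0.672, 0.741, -0.0, -0.0]
contact_force: [-1.3, -0.1, 1.5]
gripper_width: 10.4
grasp_force: 61.6
t 9.9 tq [-0.117  0.219 -0.037] F [-1.3 -0.1  1.5] z 150.53 yaw -0.098
clock: 10.7
position: [500.1, 28.6, 150.5]
ee_rot: [-0.66, 0.751, -0.0, -0.0]
contact_force: [0.6, -0.7, 2.0]
gripper_width: 10.4
grasp_force: 61.6
t 10.7 tq [-0.294  0.191  0.006] F [ 0.6 -0.7  2. ] z 150.51 yaw -0.129
```

```bash
python3 -m handwheel '[{"x":0,"y":0,"z":0,"ax":0,"ay":0,"az":-0.01},{"x":0,"y":0,"z":0,"ax":0,"ay":0,"az":-0.005},{"x":0,"y":0,"z":0,"ax":0,"ay":0,"az":0},{"x":0,"y":0,"z":0,"ax":0,"ay":0,"az":0},{"x":0,"y":0,"z":0,"ax":0,"ay":0,"az":0},{"x":0,"y":0,"z":0,"ax":0,"ay":0,"az":0},{"x":0,"y":0,"z":0,"ax":0,"ay":0,"az":0},{"x":0,"y":0,"z":0,"ax":0,"ay":0,"az":0}]'; python3 t.py
```

```text
clock: 11.5
position: [500.1, 28.6, 150.5]
ee_rot: [-0.651, 0.759, -0.0, 0.0]
contact_force: [-1.3, -1.0, 2.3]
gripper_width: 10.1
grasp_force: 61.6
t 11.5 tq [-0.376  0.083  0.136] F [-1.3 -1.   2.3] z 150.55 yaw -0.153
```

Blocked at about 0.15 rad with a light torque of 0.14 N m, as expected. I'll keep this bias and press in.

```bash
python3 -m handwheel '[{"x":0,"y":0,"z":-0.005,"ax":0,"ay":0,"az":0},{"x":0,"y":0,"z":-0.005,"ax":0,"ay":0,"az":0},{"x":0,"y":0,"z":-0.005,"ax":0,"ay":0,"az":0},{"x":0,"y":0,"z":-0.005,"ax":0,"ay":0,"az":0},{"x":0,"y":0,"z":0,"ax":0,"ay":0,"az":0},{"x":0,"y":0,"z":0,"ax":0,"ay":0,"az":0},{"x":0,"y":0,"z":0,"ax":0,"ay":0,"az":0},{"x":0,"y":0,"z":0,"ax":0,"ay":0,"az":0}]'>/dev/null; python3 t.py
python3 -m handwheel '[{"x":0,"y":0,"z":-0.005,"ax":0,"ay":0,"az":0},{"x":0,"y":0,"z":0,"ax":0,"ay":0,"az":0},{"x":0,"y":0,"z":0,"ax":0,"ay":0,"az":0},{"x":0,"y":0,"z":0,"ax":0,"ay":0,"az":0},{"x":0,"y":0,"z":0,"ax":0,"ay":0,"az":0},{"x":0,"y":0,"z":0,"ax":0,"ay":0,"az":0},{"x":0,"y":0,"z":0,"ax":0,"ay":0,"az":0},{"x":0,"y":0,"z":0,"ax":0,"ay":0,"az":0}]'>/dev/null; python3 t.py
```

```text
t 12.3 tq [-0.225  0.618  0.114] F [-1.6 -1.7  7.2] z 147.31 yaw -0.152
t 13.1 tq [-0.188  0.615  0.09 ] F [-2.2 -0.6  7.2] z 146.24 yaw -0.153
```

```bash
python3 -m handwheel '[{"x":0,"y":0,"z":-0.004,"ax":0,"ay":0,"az":-0.005},{"x":0,"y":0,"z":0,"ax":0,"ay":0,"az":0},{"x":0,"y":0,"z":0,"ax":0,"ay":0,"az":0},{"x":0,"y":0,"z":0,"ax":0,"ay":0,"az":0},{"x":0,"y":0,"z":0,"ax":0,"ay":0,"az":0},{"x":0,"y":0,"z":0,"ax":0,"ay":0,"az":0},{"x":0,"y":0,"z":0,"ax":0,"ay":0,"az":0},{"x":0,"y":0,"z":0,"ax":0,"ay":0,"az":0}]'>/dev/null; python3 t.py
```

```text
t 13.9 tq [-0.216  0.72   0.095] F [-1.8 -0.2  6.7] z 145.59 yaw -0.16
```

```bash
python3 -m handwheel '[{"x":0,"y":0,"z":-0.004,"ax":0,"ay":0,"az":0},{"x":0,"y":0,"z":0,"ax":0,"ay":0,"az":0},{"x":0,"y":0,"z":0,"ax":0,"ay":0,"az":0},{"x":0,"y":0,"z":0,"ax":0,"ay":0,"az":0},{"x":0,"y":0,"z":0,"ax":0,"ay":0,"az":0},{"x":0,"y":0,"z":0,"ax":0,"ay":0,"az":0},{"x":0,"y":0,"z":0,"ax":0,"ay":0,"az":0},{"x":0,"y":0,"z":0,"ax":0,"ay":0,"az":0}]'>/dev/null; python3 t.py
```

```text
t 14.7 tq [-0.273  0.647  0.082] F [-1.4  0.1  7.1] z 144.73 yaw -0.16
```

```bash
python3 -m handwheel '[{"x":0,"y":0,"z":0,"ax":0,"ay":0,"az":-0.01},{"x":0,"y":0,"z":0,"ax":0,"ay":0,"az":0},{"x":0,"y":0,"z":0,"ax":0,"ay":0,"az":0},{"x":0,"y":0,"z":0,"ax":0,"ay":0,"az":0},{"x":0,"y":0,"z":0,"ax":0,"ay":0,"az":0},{"x":0,"y":0,"z":0,"ax":0,"ay":0,"az":0},{"x":0,"y":0,"z":0,"ax":0,"ay":0,"az":0},{"x":0,"y":0,"z":0,"ax":0,"ay":0,"az":0}]'>/dev/null; python3 t.py
```

```text
t 15.5 tq [-0.235  0.646  0.114] F [-2.3 -1.2  7.4] z 144.76 yaw -0.176
```

```bash
python3 -m handwheel '[{"x":0,"y":0,"z":0,"ax":0,"ay":0,"az":-0.01},{"x":0,"y":0,"z":0,"ax":0,"ay":0,"az":-0.005},{"x":0,"y":0,"z":0,"ax":0,"ay":0,"az":0},{"x":0,"y":0,"z":0,"ax":0,"ay":0,"az":0},{"x":0,"y":0,"z":0,"ax":0,"ay":0,"az":0},{"x":0,"y":0,"z":0,"ax":0,"ay":0,"az":0},{"x":0,"y":0,"z":0,"ax":0,"ay":0,"az":0},{"x":0,"y":0,"z":0,"ax":0,"ay":0,"az":0}]'>/dev/null; python3 t.py
```

```text
t 16.3 tq [-0.286  0.659  0.202] F [-2.3 -0.4  7.4] z 144.76 yaw -0.199
```

Still blocked (torque rose to 0.20). I'll continue in with this bias.

```bash
python3 -m handwheel '[{"x":0,"y":0,"z":-0.004,"ax":0,"ay":0,"az":0},{"x":0,"y":0,"z":0,"ax":0,"ay":0,"az":0},{"x":0,"y":0,"z":0,"ax":0,"ay":0,"az":0},{"x":0,"y":0,"z":0,"ax":0,"ay":0,"az":0},{"x":0,"y":0,"z":0,"ax":0,"ay":0,"az":0},{"x":0,"y":0,"z":0,"ax":0,"ay":0,"az":0},{"x":0,"y":0,"z":0,"ax":0,"ay":0,"az":0},{"x":0,"y":0,"z":0,"ax":0,"ay":0,"az":0}]'>/dev/null; python3 t.py
```

```text
t 17.1 tq [-0.178  1.015  0.166] F [-3.6 -0.2 10.1] z 144.52 yaw -0.199
```

```bash
python3 -m handwheel '[{"x":0,"y":0,"z":-0.004,"ax":0,"ay":0,"az":0},{"x":0,"y":0,"z":0,"ax":0,"ay":0,"az":0},{"x":0,"y":0,"z":0,"ax":0,"ay":0,"az":0},{"x":0,"y":0,"z":0,"ax":0,"ay":0,"az":0},{"x":0,"y":0,"z":0,"ax":0,"ay":0,"az":0},{"x":0,"y":0,"z":0,"ax":0,"ay":0,"az":0},{"x":0,"y":0,"z":0,"ax":0,"ay":0,"az":0},{"x":0,"y":0,"z":0,"ax":0,"ay":0,"az":0}]'>/dev/null; python3 t.py
```

```text
t 17.9 tq [-0.362  0.417  0.031] F [-1.  -1.6  5.8] z 142.58 yaw -0.2
```

Torque dropped to 0.03, so the bar is probably free. I'll do a short test turn.

```bash
python3 -m handwheel '[{"x":0,"y":0,"z":0,"ax":0,"ay":0,"az":-0.01},{"x":0,"y":0,"z":0,"ax":0,"ay":0,"az":-0.01},{"x":0,"y":0,"z":0,"ax":0,"ay":0,"az":0},{"x":0,"y":0,"z":0,"ax":0,"ay":0,"az":0},{"x":0,"y":0,"z":0,"ax":0,"ay":0,"az":0},{"x":0,"y":0,"z":0,"ax":0,"ay":0,"az":0},{"x":0,"y":0,"z":0,"ax":0,"ay":0,"az":0},{"x":0,"y":0,"z":0,"ax":0,"ay":0,"az":0}]'>/dev/null; python3 t.py
```

```text
t 18.7 tq [-0.274  0.394 -0.032] F [-1.8 -1.4  5.7] z 142.56 yaw -0.232
```

```bash
python3 -m handwheel '[{"x":0,"y":0,"z":0,"ax":0,"ay":0,"az":-0.01},{"x":0,"y":0,"z":0,"ax":0,"ay":0,"az":-0.01},{"x":0,"y":0,"z":0,"ax":0,"ay":0,"az":-0.01},{"x":0,"y":0,"z":0,"ax":0,"ay":0,"az":0},{"x":0,"y":0,"z":0,"ax":0,"ay":0,"az":0},{"x":0,"y":0,"z":0,"ax":0,"ay":0,"az":0},{"x":0,"y":0,"z":0,"ax":0,"ay":0,"az":0},{"x":0,"y":0,"z":0,"ax":0,"ay":0,"az":0}]'>/dev/null; python3 t.py
```

```text
t 19.5 tq [-0.289  0.368 -0.015] F [-1.2 -1.9  5.3] z 142.54 yaw -0.279
```

```bash
python3 -m handwheel '[{"x":0,"y":0,"z":0,"ax":0,"ay":0,"az":-0.015},{"x":0,"y":0,"z":0,"ax":0,"ay":0,"az":-0.015},{"x":0,"y":0,"z":0,"ax":0,"ay":0,"az":-0.015},{"x":0,"y":0,"z":0,"ax":0,"ay":0,"az":-0.015},{"x":0,"y":0,"z":0,"ax":0,"ay":0,"az":0},{"x":0,"y":0,"z":0,"ax":0,"ay":0,"az":0},{"x":0,"y":0,"z":0,"ax":0,"ay":0,"az":0},{"x":0,"y":0,"z":0,"ax":0,"ay":0,"az":0}]'>/dev/null; python3 t.py
```

```text
t 20.3 tq [-0.387  0.36  -0.047] F [-0.1 -1.8  6.5] z 142.53 yaw -0.373
```

Free. I'll turn onward.

```bash
python3 -m handwheel '[{"x":0,"y":0,"z":0,"ax":0,"ay":0,"az":-0.05},{"x":0,"y":0,"z":0,"ax":0,"ay":0,"az":-0.05},{"x":0,"y":0,"z":0,"ax":0,"ay":0,"az":-0.05},{"x":0,"y":0,"z":0,"ax":0,"ay":0,"az":-0.05},{"x":0,"y":0,"z":0,"ax":0,"ay":0,"az":-0.05},{"x":0,"y":0,"z":0,"ax":0,"ay":0,"az":-0.05},{"x":0,"y":0,"z":0,"ax":0,"ay":0,"az":-0.05},{"x":0,"y":0,"z":0,"ax":0,"ay":0,"az":-0.05}]'; python3 t.py
```

```text
clock: 21.1
position: [500.4, 28.5, 142.6]
ee_rot: [-0.28, 0.96, -0.0, 0.0]
contact_force: [-0.2, -1.4, 5.0]
gripper_width: 10.4
grasp_force: 61.9
t 21.1 tq [-0.594  0.158  0.05 ] F [-0.2 -1.4  5. ] z 142.56 yaw -1.004
```

```bash
python3 -m handwheel '[{"x":0,"y":0,"z":0,"ax":0,"ay":0,"az":-0.05},{"x":0,"y":0,"z":0,"ax":0,"ay":0,"az":-0.05},{"x":0,"y":0,"z":0,"ax":0,"ay":0,"az":-0.05},{"x":0,"y":0,"z":0,"ax":0,"ay":0,"az":-0.05},{"x":0,"y":0,"z":0,"ax":0,"ay":0,"az":-0.05},{"x":0,"y":0,"z":0,"ax":0,"ay":0,"az":-0.05},{"x":0,"y":0,"z":0,"ax":0,"ay":0,"az":-0.02},{"x":0,"y":0,"z":0,"ax":0,"ay":0,"az":0}]'; python3 t.py
```

```text
clock: 21.9
position: [500.5, 28.3, 142.7]
ee_rot: [-0.033, 0.999, -0.0, 0.0]
contact_force: [-1.1, -2.4, 6.4]
gripper_width: 10.6
grasp_force: 62.0
t 21.9 tq [-0.786  0.22  -0.012] F [-1.1 -2.4  6.4] z 142.75 yaw -1.504
```

```bash
python3 -m handwheel '[{"x":0,"y":0,"z":0,"ax":0,"ay":0,"az":-0.03},{"x":0,"y":0,"z":0,"ax":0,"ay":0,"az":-0.03},{"x":0,"y":0,"z":0,"ax":0,"ay":0,"az":0},{"x":0,"y":0,"z":0.004,"ax":0,"ay":0,"az":0},{"x":0,"y":0,"z":0.004,"ax":0,"ay":0,"az":0},{"x":0,"y":0,"z":0.003,"ax":0,"ay":0,"az":0},{"x":0,"y":0,"z":0,"ax":0,"ay":0,"az":0},{"x":0,"y":0,"z":0,"ax":0,"ay":0,"az":0}]'; python3 t.py
```

```text
clock: 22.7
position: [500.4, 28.3, 144.8]
ee_rot: [0.014, 1.0, -0.0, 0.0]
contact_force: [-0.0, -3.6, 4.8]
gripper_width: 10.2
grasp_force: 61.9
t 22.7 tq [-1.077  0.03   0.007] F [-0.  -3.6  4.8] z 144.77 yaw -1.598
```

```bash
python3 -m handwheel '[{"x":0,"y":0,"z":0.003,"ax":0,"ay":0,"az":0},{"x":0,"y":0,"z":0.002,"ax":0,"ay":0,"az":0},{"x":0,"y":0,"z":0,"ax":0,"ay":0,"az":0},{"x":0,"y":0,"z":0,"ax":0,"ay":0,"az":0},{"x":0,"y":0,"z":0,"ax":0,"ay":0,"az":0},{"x":0,"y":0,"z":0,"ax":0,"ay":0,"az":0},{"x":0,"y":0,"z":0,"ax":0,"ay":0,"az":0},{"x":0,"y":0,"z":0,"ax":0,"ay":0,"az":0}]'; python3 t.py
```

```text
clock: 23.5
position: [500.4, 28.3, 145.1]
ee_rot: [0.014, 1.0, -0.0, 0.0]
contact_force: [2.8, -5.2, 0.8]
gripper_width: 10.1
grasp_force: 61.3
t 23.5 tq [-1.441 -0.651 -0.041] F [ 2.8 -5.2  0.8] z 145.07 yaw -1.598
```

Lifting now meets resistance (z stalls, spring force taken up), so the bar is in the notch. I'll release, lift and look.

```bash
python3 -m handwheel '[{"x":0,"y":0,"z":0,"ax":0,"ay":0,"az":0},{"x":0,"y":0,"z":0,"ax":0,"ay":0,"az":0},{"x":0,"y":0,"z":0,"ax":0,"ay":0,"az":0},{"x":0,"y":0,"z":0,"ax":0,"ay":0,"az":0},{"x":0,"y":0,"z":0,"ax":0,"ay":0,"az":0},{"x":0,"y":0,"z":0,"ax":0,"ay":0,"az":0},{"x":0,"y":0,"z":0,"ax":0,"ay":0,"az":0},{"x":0,"y":0,"z":0,"ax":0,"ay":0,"az":0}]' 1; python3 -m handwheel '[{"x":0,"y":0,"z":0.05,"ax":0,"ay":0,"az":0},{"x":0,"y":0,"z":0.1,"ax":0,"ay":0,"az":0},{"x":0,"y":0,"z":0.15,"ax":0,"ay":0,"az":0},{"x":0,"y":0,"z":0.15,"ax":0,"ay":0,"az":0},{"x":0,"y":0,"z":0.15,"ax":0,"ay":0,"az":0},{"x":0,"y":0,"z":0,"ax":0,"ay":0,"az":0},{"x":0,"y":0,"z":0,"ax":0,"ay":0,"az":0},{"x":0,"y":0,"z":0,"ax":0,"ay":0,"az":0}]'
python3 - <<'E'
from h import *
p,im=snap('wrist','w3.png')
P=lambda z:proj(p,np.array([[x,y,z] for x,y in((476.8,28.3),(522.8,28.3))])).round(1).tolist()
print('z166',P(166),'z161',P(160.6))
s=arm.get_image('side');cv2.imwrite('pics/s3.png',s[:,:,::-1])
a=cv2.resize(im[:,:,::-1][100:360,120:520],None,fx=1.25,fy=1.25); a=np.clip(a*1.8-20.,0,255).astype('uint8')
b=cv2.resize(s[:,:,::-1][200:310,260:360],None,fx=2.95,fy=2.95)[:325,:]
cv2.imwrite('pics/f.png',np.hstack([a[:324],b[:324]])); print(a.shape,b.shape)
E
```

```text
clock: 24.3
position: [500.1, 28.6, 145.5]
ee_rot: [0.014, 1.0, 0.0, 0.0]
contact_force: [-0.3, 0.5, 0.8]
gripper_width: 85.2
grasp_force: 0.0
clock: 25.1
position: [499.4, 28.5, 264.8]
ee_rot: [0.014, 1.0, -0.0, -0.001]
contact_force: [-0.8, -0.3, 0.1]
gripper_width: 85.7
grasp_force: 0.0
z166 [[316.1, 204.1], [317.8, 264.7]] z161 [[316.1, 202.5], [317.8, 262.0]]
(325, 500, 3) (324, 295, 3)
```

View pics/f.png

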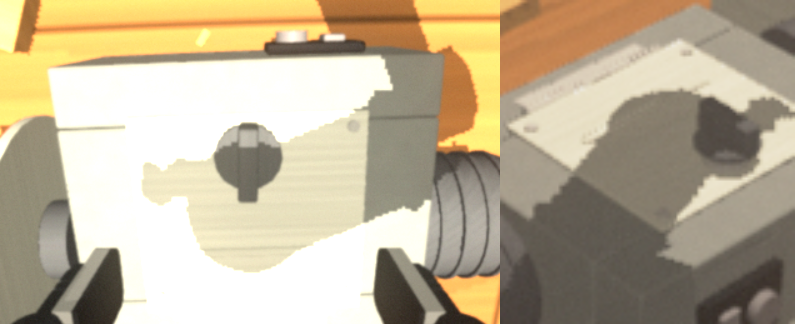

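The wing now lies square to the hinge. Its ends at rows ~201 and ~262 match a wing top at z ≈ 161, so the stud has stayed about 5 mm in. The hatch is flat and nothing is touching it.

```bash
python3 -c "
from bench import arm
print(arm.job_done())"
```

```text
the job is handed in; nothing more can be done
None
```

The hatch is shut, and the stud is pushed in, turned a quarter turn clockwise and held about 5 mm deep; I let go, left the chisel, glue bottle and offcut alone, and handed the job in at about 25 s, before the judge's verdict is known.

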